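Find the dairy's crate by the mark underneath and push it to the collection rail

TASK

Two small wooden jar crates that look alike stand on the counter, and one has the dairy's mark, a ring with a bar across it, burnt into its underside. Using only pushes, with nothing gripped or lifted, tip each crate away from you over its far long edge so that it lies on its far side with its underside facing you; then push the marked crate, still lying like that, gently away from you until its rim is flush along the low steel collection rail at the back. Leave the other crate lying where it fell, clear of the rail, and disturb nothing else.

Things in the scene. Friction and masses are not known exactly. Their poses are not given: they have to be found in the camera images.
- crate_a: Marked one of two open wooden jar crates, alike from above, in either place. 100 mm deep (own x, away from robot) x 180 long (y) x 115 high (z, up); 0.3-0.6 kg. Origin: underside centre. Two rubber-shod battens, 22 wide, one at each end, stand 11 mm below its floor boards and keep it from sliding. Pushed within 20 mm of its top edge it tips about its far lower edge; past 45 degrees it falls by itself.
- crate_b: Plain-bottomed crate, else the same as crate_a. A finger pushing the near side over should rise with that side. Fallen over, a crate lies on its far long side: 100 mm high, 115 deep, own z level and away from the robot, own x down, origin 50 mm up in the underside facing the robot. There it slides if pushed below about 50 mm height, e.g. on the floor boards between the battens.
- mark (a point): Centre of the mark on crate_a's underside, 11 mm inside the plane of its battens: a dark burnt ring 88 mm across, 11 mm wide, with a bar across its middle. Hidden while the crate stands.
- rail: Fixed steel collection rail along the counter's back edge: bar 660 mm long, 34 high, 8 thick. Origin: middle of its front face (towards the robot), at counter height; own x points away from the robot, square to that face (turned up to 2.5 degrees); own y along the bar. A crate lying flush has its origin 115 mm in front of this face.
- cup_esp: brown espresso cup, 64 mm wide (87 with its handle), 50 high, standing between the two crates; origin under its middle. A bystander.
- teaspoon_1: teaspoon, 130 mm long, lying on the counter towards the robot's edge, between the crates' places. A bystander.
- cups_c: stack of paper cups, 84 mm wide, 166 high, near the left edge of the counter. A bystander.
- marker_1: marker pen, 135 mm long, lying near the left edge. A bystander.
- mug_white: white mug, 78 mm wide (112 with its handle), 102 high, right of the crates. A bystander.
- milk_jug_a: steel milk jug, 125x84 mm, 112 high, right of the crates. A bystander.

How it is judged:
On the way, in this order (a step that is already met when the one before it is completed fails the run):
1. both crates lie on their far long sides with their undersides facing the robot (angle between crate_a's own z axis and vertical between 1.5 and 1.64 rad and angle between each of crate_a, crate_b's own x axis and vertical above 3 rad and angle between crate_b's own z axis and vertical between 1.5 and 1.64 rad and linear speed of each of crate_a, crate_b below 0.02 m/s and angular speed of each of crate_a, crate_b below 0.1 rad/s), for 0.2 s.
2. the marked crate, still lying, has been pushed flush along the rail (angle between crate_a's own z axis and vertical between 1.5 and 1.64 rad and angle between crate_a's own x axis and vertical above 3 rad and x of crate_a in the frame of rail between -0.12 and -0.105 m and angle between the z axis of crate_a and the x axis of rail, either way round below 0.05 rad and y of crate_a in the frame of rail between -0.31 and 0.31 m), for 0.2 s.
At the end, for the whole second after the job is handed in: Both crates lie at rest on their far sides (within 4 degrees). The marked one's rim is within 5 mm of the rail's face, square to it within 0.05 rad, its middle within 310 mm of the rail's. The other's rim is 15 mm or more short of the rail, its origin within 130 mm of its start (all of step 2 and angle between crate_b's own z axis and vertical between 1.5 and 1.64 rad and angle between crate_b's own x axis and vertical above 3 rad and linear speed of each of crate_a, crate_b below 0.02 m/s and angular speed of each of crate_a, crate_b below 0.1 rad/s and height (world z) of each of crate_a, crate_b below 0.06 m and x of crate_b in the frame of rail below -0.13 m and distance of crate_b from where it was at the start of the episode below 0.13 m); the robot touches nothing.
It fails at once if the marked crate was rammed against the rail (over 45 N) (contact force between crate_a and rail above 45 N).
It fails at once if a crate was lifted off the counter, stood on end or turned upside down (height (world z) of any of crate_a, crate_b above 0.068 m or (angle between crate_a's own z axis and vertical below 0.2 rad and height (world z) of crate_a above 0.033 m) or (angle between crate_b's own z axis and vertical below 0.2 rad and height (world z) of crate_b above 0.033 m)).
It fails at once if a crate was tipped towards the robot or on to its near side (angle between crate_a's own x axis and vertical below 0.9 rad or angle between crate_b's own x axis and vertical below 0.9 rad).
It fails at once if another thing on the counter was moved by more than 25 mm (distance of any of cup_esp, teaspoon_1, cups_c, marker_1, mug_white, milk_jug_a from where it was at the start of the episode above 0.025 m).
It also fails if it takes over 61 s, if anything falls off the work surface, if the arm or the gripper's body presses on something with over 40 N, if the wrist force passes 120 N, or if a joint passes its speed limit or range.

ROBOT

A 6-joint arm with a two-finger parallel gripper is mounted at the origin on a cart in front of the work surface, level with it; the furniture and walls round the work are solid. World frame = base frame: x ahead of the robot, y to its left, z up, the work surface at z = 0. Lengths are in m, angles in rad, forces in N, time in s.
With the tool pointing down it reaches from about 0.35 to 0.975 m from the base axis. Payload 4.9 kg.
Tool frame: the origin (TCP) lies at the very end of the fingers, on their centre line; the grasp point (between the pads) lies 19 mm behind it; z points along the fingers, x is the direction in which the jaws open and shut, and the axes are right-handed (so a half turn about z gives the same grasp; the last joint's range is limited). The gripper opens to 85 mm and grips with 20 to 120 N. Pads are 22 mm wide; open, the fingers measure 114 mm over their backs; the gripper's body (76 mm by 85 mm) begins 54 mm behind the grasp point. The pads swing forward as they close: fully open they stand 13 mm farther back than shut.
Start: joints at [1.118, 0.053, 1.613, -0, 1.476, -0.119], TCP at [0.205, 0.59, 0.231] pointing down, gripper open.
Joint ranges: [-3.01, 3.01], [-1.01, 2.22], [0.06, 2.58], [-1.02, 4.17], [0.09, 2.62], [-3.14, 3.14]. Speed limits (rad/s): [2.57, 2.57, 3.14, 3.14, 3.14, 3.14].

INTERFACE

Orientations are given as a unit quaternion [w, x, y, z].
In Python, from plant import * gives the robot as it stands.
- The arm moves only by the shell command python3 -m inch 'ROWS'. ROWS is text: rows parted by semicolons, each of 7 numbers parted by spaces: the shift along the tool's x, y, z in m, then the turn, a rotation vector about the tool's x, y, z in rad, then the closure, from 0 (fully open) to 1 (shut). A call has 1 to 10 rows; each row shifts and turns the commanded pose from where the row before left it, along the tool's axes as they then stand; what a row does not reach is not made up. A row lasts 1/12 s, in which the tool goes at most 41.7 mm and 7.16 degrees, less where a joint would pass 70% of its speed; a pose out of reach is approached as far as the arm can. A call with a gripper value outside its range is refused whole. The fingers move at their own pace and stop on an object; the grip force is fixed at half the most. Time passes only in rows, so rows that do not move let the fingers close. It gives the time, the measured TCP pose, the force and the opening at its end, in the units of the state.
- state(): the state, without advancing time (a new reading comes with each control period).
- grab_frame(name): name is "scene" or "top" or "wrist"; returns the picture (480x640x3 uint8, blue, green, red); there is no depth.
- camera_info(name): a dict with "vertical_fov" (degrees; the focal length in pixels is half the picture's height over the tangent of half this angle, whatever the lens; pixels are square), "cx", "cy" (the principal point, pixels), "k1" (the pictures are not rectified: a ray, as slopes to the right and down, at radius r is drawn at 1 + k1 r^2 times it, then the intrinsics apply), "origin" and "rotation" of the camera in the world. Camera axes: x right, y down, z forward; pixel columns grow to the right and rows downward; lengths in m; the calibration is good to about 2 mm. A picture is of the moment at which its call begins: read the wrist's pose just before it. camera_info takes no time and is no camera call; for the wrist camera it gives the pose at the moment of the call.
- job_done(): hands the job in, once; it reports no verdict.
The state is a dict: "time": time; "joint_pos": joint angles; "joint_vel": joint speeds; "joint_efforts": joint torques, N m; "tool_pos": TCP position; "tool_rot": TCP orientation; "contact_force": force on the tool from outside, world axes, zero at the start; "ft_torque": the same for the moment, N m; "gripper_width": opening from 0.0 (shut) to 1.0 (fully open).
Only numpy, scipy, OpenCV 4.12 (cv2) and the standard library are available. Lean on these libraries where they do the work, as an engineer would, in place of code of your own. Each camera call takes 0.05 s, during which the arm holds its last target.

## Working session

There is one attempt and no reset: what is moved stays moved. The work goes in short steps, Python scripts to look and compute and a shell command to move; the robot and the scene stay as the last step left them, time stands still between calls to the robot, and variables do not carry over. Pictures are saved under pics/ and viewed, and the job is handed in when it is done.

```bash
ls; mkdir -p pics
python3 - <<'E'
from plant import *
import cv2
print(state())
for n in ["scene","top","wrist"]:
    print(n,camera_info(n))
    cv2.imwrite(f"pics/{n}0.png",grab_frame(n))
E
```

```text
pics
{'time': 0.0, 'joint_pos': array([ 1.11796417e+00,  5.33501404e-02,  1.61431485e+00,  9.11492917e-06,
        1.47602604e+00, -1.18997098e-01]), 'joint_vel': array([ 0.0006092 ,  0.00031613,  0.00038346,  0.00042112,  0.0029255 ,
       -0.00095853]), 'joint_efforts': array([-1.57846298e-03, -3.93694746e+01, -3.70169842e+01, -3.12824031e-04,
        7.54898036e-03, -2.77726642e-08]), 'tool_pos': array([0.20450694, 0.58991838, 0.23005475]), 'tool_rot': array([ 4.98549340e-04,  8.14760127e-01,  5.79797236e-01, -9.23181179e-04]), 'contact_force': array([ 0.18306293,  0.16306562, -0.53719311]), 'ft_torque': array([-0.00392883, -0.06106663,  0.01190546]), 'gripper_width': 1.0000877607615972}
scene {'vertical_fov': 44.640316065972506, 'cx': 330.0885849767518, 'cy': 235.67374023578404, 'k1': -0.17530694410481845, 'origin': array([1.56313709, 0.79333525, 0.79492395]), 'rotation': array([-0.20253138,  0.37079156,  0.7815043 , -0.45907046])}
top {'vertical_fov': 48.40995062671693, 'cx': 323.3936316229422, 'cy': 241.80371543201161, 'k1': -0.054483832585687966, 'origin': array([ 0.40697087, -0.01839756,  1.47784329]), 'rotation': array([-0.03702212,  0.71378181, -0.69851618,  0.0349291 ])}
wrist {'vertical_fov': 67.92753817150623, 'cx': 316.821712460507, 'cy': 243.10743760826423, 'k1': -0.042349114207957624, 'origin': array([0.13291779, 0.61455122, 0.37166231]), 'rotation': array([0.12457828, 0.80500479, 0.57346108, 0.0871202 ])}
```

View pics/top0.png

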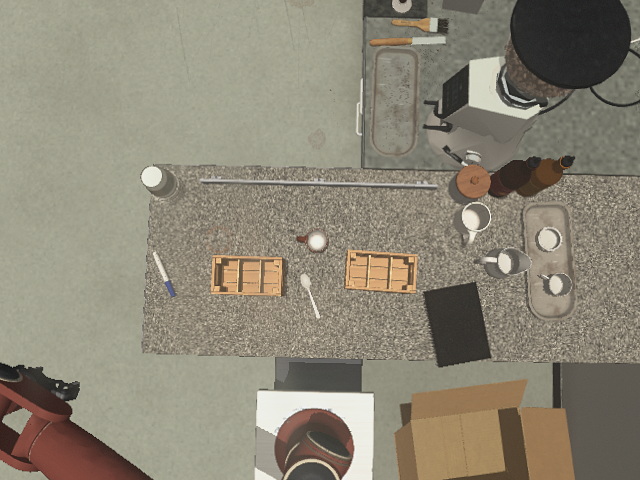

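View pics/scene0.png

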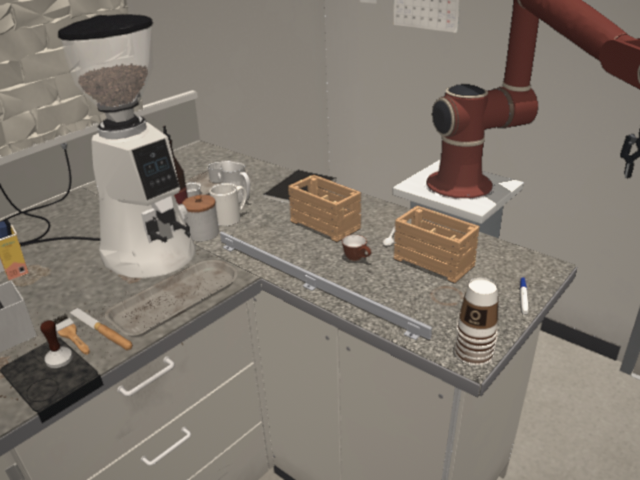

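The top view shows the left crate at about (247,276), the right one at (381,271), the cup at (316,240), the spoon at (310,295) and the rail from (200,181) to (436,186). I'll enlarge it to measure.

```bash
cat > h.py <<'E'
import numpy as np, cv2
from scipy.spatial.transform import Rotation as R
def q2R(q): return R.from_quat([q[1],q[2],q[3],q[0]]).as_matrix()
def pix2w(ci,u,v,z):
    f=240/np.tan(np.radians(ci['vertical_fov'])/2)
    K=np.array([[f,0,ci['cx']],[0,f,ci['cy']],[0,0,1]])
    p=cv2.undistortPoints(np.array([[[u,v]]],float),K,np.array([ci['k1'],0,0,0.]))[0,0]
    d=q2R(ci['rotation'])@np.array([p[0],p[1],1]); o=np.array(ci['origin'])
    return o+d*(z-o[2])/d[2]
def w2pix(ci,P):
    f=240/np.tan(np.radians(ci['vertical_fov'])/2)
    p=q2R(ci['rotation']).T@(np.array(P)-ci['origin']); s=p[:2]/p[2]
    s=s*(1+ci['k1']*(s@s)); return s*f+[ci['cx'],ci['cy']]
E
python3 - <<'E'
import cv2
im=cv2.imread("pics/top0.png")
c=im[230:330,200:330]; cv2.imwrite("pics/cropL.png",cv2.resize(c,None,fx=6,fy=6,interpolation=cv2.INTER_CUBIC))
c=im[220:320,330:460]; cv2.imwrite("pics/cropR.png",cv2.resize(c,None,fx=6,fy=6,interpolation=cv2.INTER_CUBIC))
c=im[160:200,190:450]; cv2.imwrite("pics/cropRail.png",cv2.resize(c,None,fx=3,fy=6,interpolation=cv2.INTER_CUBIC))
E
```

```text
(no output)
```

View pics/cropL.png

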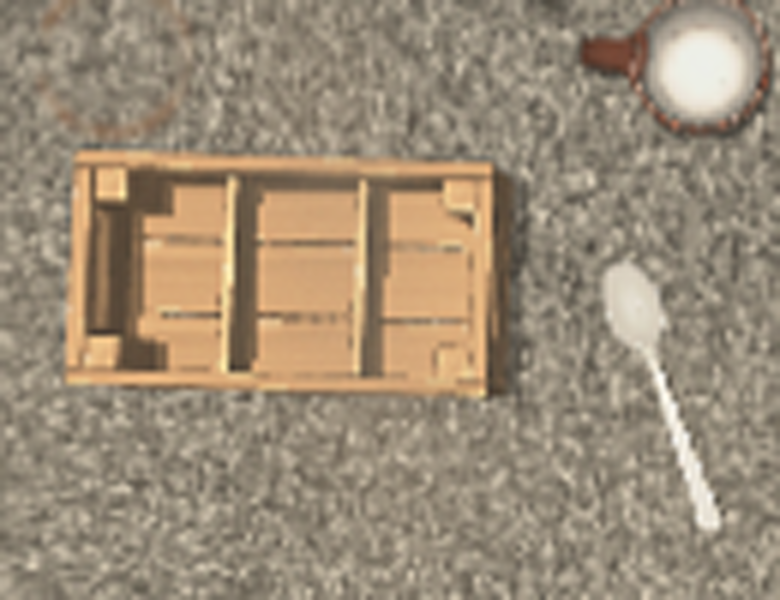

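View pics/cropR.png

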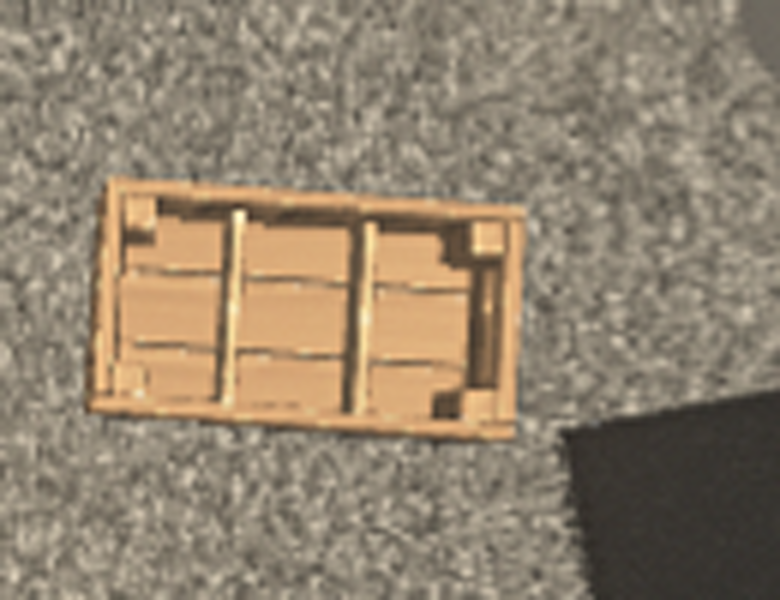

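View pics/cropRail.png

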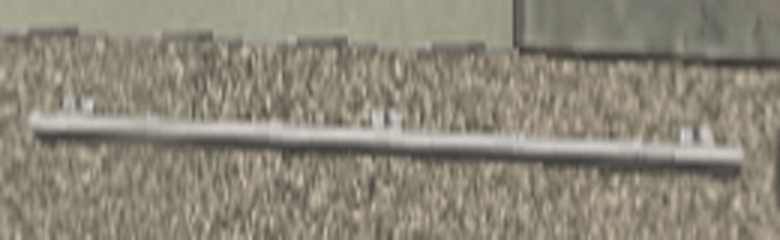

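Run:
```python
from plant import *
from h import *
ci=camera_info("top")
def up(U,V,ox,oy,fx=6,fy=6): return (U+.5)/fx-.5+ox,(V+.5)/fy-.5+oy
for n,pts,o in [("L",[(77,153),(494,163),(488,396),(67,384)],(200,230)),("R",[(109,178),(525,207),(515,439),(89,410)],(330,220))]:
    P=np.array([pix2w(ci,*up(*p,*o),.115)[:2] for p in pts]); print(n,P.round(4).tolist(),"c",P.mean(0).round(4))
    print(" sides",np.linalg.norm(P-np.roll(P,-1,0),axis=1).round(4)," yaw far,near",[np.degrees(np.arctan2(-(d[0]),d[1])).round(2) for d in (P[0]-P[1],P[3]-P[2])])
for nm,z,a,b in [("railbase",0,(32,136),(740,172)),("railtopback",.034,(32,112),(742,150)),("railtopfront",.034,(32,128),(742,162))]:
    A=pix2w(ci,*up(*a,190,160,3,6),z);B=pix2w(ci,*up(*b,190,160,3,6),z); d=A-B
    print(nm,A.round(4),B.round(4),np.linalg.norm(d).round(3),"yaw",np.degrees(np.arctan2(-d[0],d[1])).round(2))
c=pix2w(ci,*up(700,68,200,230),.05);print("cup",c)
print("handle",pix2w(ci,*up(582,52,200,230),.03))
print("spoon",pix2w(ci,*up(622,262,200,230),.005),pix2w(ci,*up(710,525,200,230),.005))
print("black",pix2w(ci,425,292,.0),pix2w(ci,438,366,0), "edge",pix2w(ci,300,357,0))
print("jug",pix2w(ci,480,262,.08),"mug",pix2w(ci,472,240,.08))
```

```text
L [[0.5058, 0.2712], [0.5054, 0.0925], [0.4064, 0.0921], [0.4073, 0.2714]] c [0.4562 0.1818]
 sides [0.1787 0.099  0.1792 0.0985]  yaw far,near [np.float64(-0.11), np.float64(-0.29)]
R [[0.5283, -0.0757], [0.5197, -0.2536], [0.4208, -0.2499], [0.4294, -0.0689]] c [ 0.4745 -0.162 ]
 sides [0.1782 0.0989 0.1812 0.0992]  yaw far,near [np.float64(-2.78), np.float64(-2.7)]
railbase [0.7195 0.339  0.    ] [ 0.7164 -0.3273  0.    ] 0.666 yaw -0.27
railtopback [0.7236 0.3313 0.034 ] [ 0.7196 -0.3221  0.034 ] 0.653 yaw -0.35
railtopfront [0.7161 0.3309 0.034 ] [ 0.714  -0.3221  0.034 ] 0.653 yaw -0.18
cup [0.55475683 0.00667731 0.05      ]
handle [0.56298554 0.06084818 0.03      ]
spoon [0.46903361 0.04124302 0.005     ] [ 0.35000956 -0.00190593  0.005     ]
black [ 0.42460014 -0.29594504  0.        ] [ 0.22368917 -0.33275203  0.        ] edge [0.24048811 0.04460635 0.        ]
jug [ 0.50514495 -0.42608904  0.08      ] mug [ 0.56295126 -0.40521364  0.08      ]
```

```bash
python3 -m inch '0 0 0 0 0 -0.111 0.4;0 0 0 0 0 -0.111 0.4;0 0 0 0 0 -0.111 0.4;-0.034 0.012 0 0 0 0 0.4;-0.034 0.012 0 0 0 0 0.4;-0.034 0.012 0 0 0 0 0.4;-0.034 0.012 0 0 0 0 0.4;-0.034 0.012 0 0 0 0 0.4;-0.034 0.012 0 0 0 0 0.4'
```

```text
time: 0.9
tool_pos: [0.2766, 0.3847, 0.2308]
tool_rot: [0.0, 0.707, 0.707, -0.0]
contact_force: [1.4, -0.6, 1.0]
gripper_width: 0.6
```

```bash
python3 -m inch '-0.034 0.015 0 0 0 0 0.4;-0.034 0.015 0 0 0 0 0.4;-0.034 0.015 0 0 0 0 0.4;-0.034 0.015 0 0 0 0 0.4;-0.034 0.015 0 0 0 0 0.4;-0.034 0.015 0 0 0 0 0.4;0 0 0.03 0 0 0 0.4;0 0 0.03 0 0 0 0.4;0 0 0.03 0 0 0 0.4;0 0 0.03 0 0 0 0.4'
python3 - <<'E'
from plant import *
import cv2
print(state()['tool_pos'],state()['contact_force'])
cv2.imwrite("pics/s1.png",grab_frame("scene"))
cv2.imwrite("pics/t1.png",cv2.resize(grab_frame("top")[200:350,180:420],None,fx=3,fy=3))
E
```

```text
time: 1.73
tool_pos: [0.3665, 0.1819, 0.1101]
tool_rot: [0.0, 0.708, 0.706, 0.0]
contact_force: [1.6, -0.3, -0.8]
gripper_width: 0.597
[0.36647915 0.18185219 0.11009201] [ 1.61027078 -0.30141585 -0.75655572]
```

View pics/s1.png

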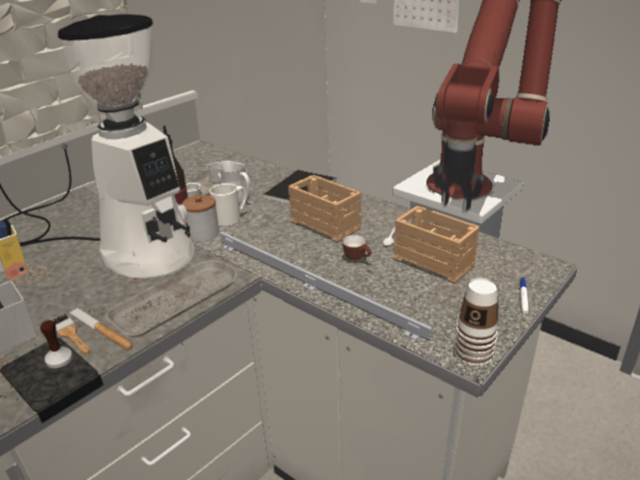

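View pics/t1.png

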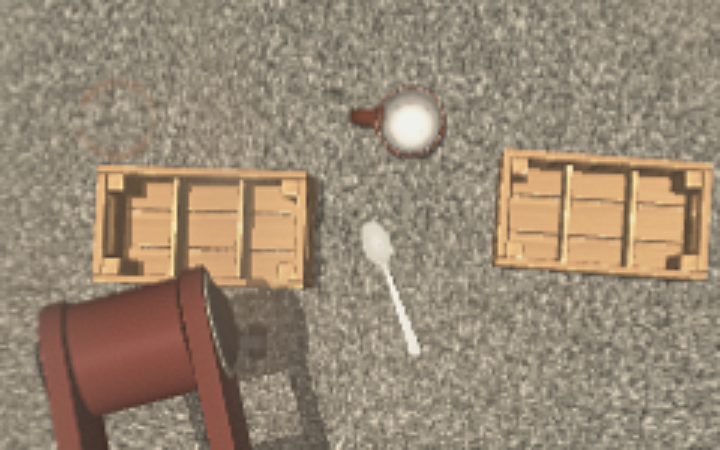

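Everything matches the measurements: the tool is in front of the left crate and clear of it. Next I approach and make contact.

```bash
python3 -m inch '0 0.01 0.003 0 0 0 0.4;0 0.01 0.003 0 0 0 0.4;0 0.006 0.001 0 0 0 0.4;0 0.004 0 0 0 0 0.4;0 0 0 0 0 0 0.4'; python3 -m inch '0 0.005 -0.004 0 0 0 0.4;0 0.005 -0.004 0 0 0 0.4;0 0.005 -0.004 0 0 0 0.4;0 0.005 -0.003 0 0 0 0.4'
```

```text
time: 2.25
tool_pos: [0.397, 0.1825, 0.1055]
tool_rot: [-0.0, 0.707, 0.707, 0.0]
contact_force: [-2.2, 0.2, 0.0]
gripper_width: 0.601
time: 2.58
tool_pos: [0.4173, 0.1824, 0.1203]
tool_rot: [0.0, 0.707, 0.707, 0.001]
contact_force: [-2.0, 0.2, 1.5]
gripper_width: 0.6
```

```bash
python3 -m inch '0 0.005 -0.003 0 0 0 0.4;0 0.005 -0.003 0 0 0 0.4;0 0.005 -0.003 0 0 0 0.4;0 0.006 -0.003 0 0 0 0.4;0 0.006 -0.002 0 0 0 0.4;0 0.006 -0.002 0 0 0 0.4;0 0.006 -0.002 0 0 0 0.4'
python3 - <<'E'
from plant import *
import cv2
print(state()['tool_pos'],state()['contact_force'])
cv2.imwrite("pics/s2.png",grab_frame("scene"))
E
```

```text
time: 3.17
tool_pos: [0.4563, 0.1822, 0.1377]
tool_rot: [0.0, 0.707, 0.707, 0.0]
contact_force: [0.5, 0.5, 0.8]
gripper_width: 0.601
[0.45632337 0.18223771 0.13771697] [0.49937183 0.46045796 0.76382014]
```

View pics/s2.png

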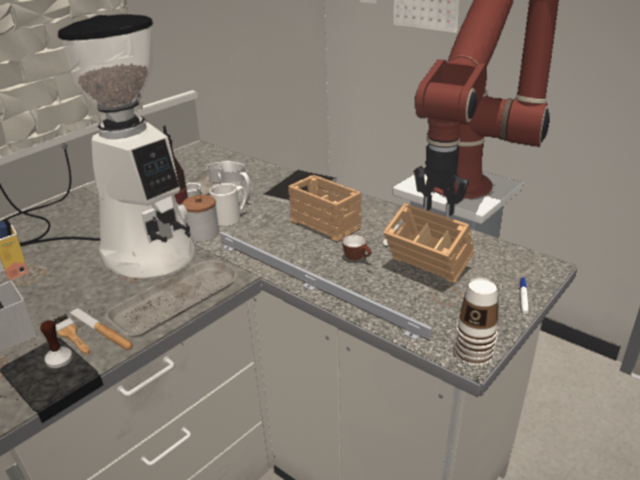

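The crate is tipping about its far edge, at roughly 28°. I'll carry on.

```bash
python3 -m inch '0 0.006 -0.001 0 0 0 0.4;0 0.006 -0.001 0 0 0 0.4;0 0.006 -0.001 0 0 0 0.4;0 0.006 -0.001 0 0 0 0.4;0 0.006 0 0 0 0 0.4;0 0.006 0 0 0 0 0.4;0 0.006 0 0 0 0 0.4;0 0.006 0 0 0 0 0.4'
python3 - <<'E'
from plant import *
import cv2
print(state()['tool_pos'],state()['contact_force'])
cv2.imwrite("pics/s3.png",grab_frame("scene"))
E
```

```text
time: 3.88
tool_pos: [0.5039, 0.1822, 0.1408]
tool_rot: [-0.0, 0.707, 0.707, -0.0]
contact_force: [0.0, 0.3, 0.3]
gripper_width: 0.603
[0.50385145 0.18223819 0.14081675] [0.02168957 0.28430841 0.27176548]
```

View pics/s3.png

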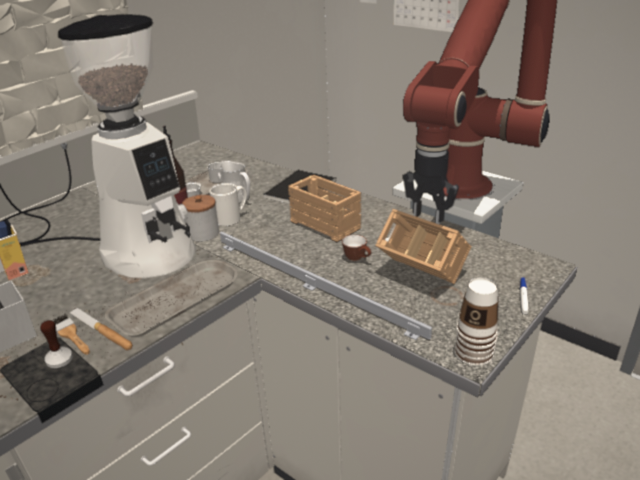

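```bash
python3 -m inch '0 0.006 0 0 0 0 0.4;0 0.006 0 0 0 0 0.4;0 0 0 0 0 0 0.4;0 0 0 0 0 0 0.4;0 0 0 0 0 0 0.4;0 0 0 0 0 0 0.4'
python3 - <<'E'
from plant import *
import cv2
print(state()['tool_pos'],state()['contact_force'])
cv2.imwrite("pics/s4.png",grab_frame("scene"))
E
```

```text
time: 4.43
tool_pos: [0.5152, 0.1822, 0.1412]
tool_rot: [-0.0, 0.707, 0.707, -0.0]
contact_force: [-1.3, 0.2, -0.6]
gripper_width: 0.601
[0.51522576 0.18223648 0.14123433] [-1.34604863  0.18109492 -0.63729681]
```

View pics/s4.png

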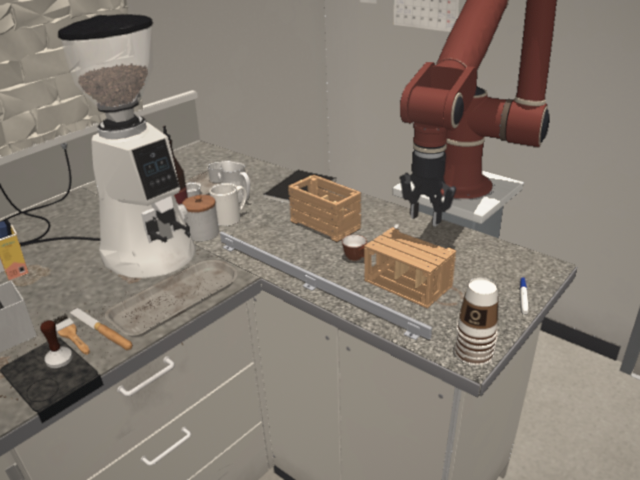

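The left crate fell onto its far side. Now to the right crate.

```bash
python3 -m inch '-0.034 -0.0125 0 0 0 0 0.4;-0.034 -0.0125 0 0 0 0 0.4;-0.034 -0.0125 0 0 0 0 0.4;-0.034 -0.0125 0 0 0 0 0.4;-0.034 -0.0125 0 0 0 0 0.4;-0.034 -0.0125 0 0 0 0 0.4;-0.034 -0.0125 0 0 0 0 0.4;-0.034 -0.0125 0 0 0 0 0.4;-0.034 -0.0125 0 0 0 0 0.4;-0.034 -0.0125 0 0 0 0.048 0.4'; python3 -m inch '0 0 0.018 0 0 0 0.4;0 0 0.018 0 0 0 0.4;0 0 0 0 0 0 0.4'
python3 - <<'E'
from plant import *
import cv2
print(state()['tool_pos'],state()['tool_rot'])
cv2.imwrite("pics/s5.png",grab_frame("scene"))
cv2.imwrite("pics/w5.png",grab_frame("wrist"))
E
```

```text
time: 5.32
tool_pos: [0.3892, -0.159, 0.1416]
tool_rot: [0.001, 0.724, 0.689, 0.0]
contact_force: [1.1, 0.2, 0.1]
gripper_width: 0.599
time: 5.57
tool_pos: [0.3876, -0.157, 0.102]
tool_rot: [-0.003, 0.725, 0.689, -0.001]
contact_force: [-1.0, 0.6, -0.6]
gripper_width: 0.599
[ 0.38760745 -0.15703371  0.10199179] [-2.94313057e-03  7.24855585e-01  6.88894182e-01 -7.24538746e-04]
```

View pics/s5.png

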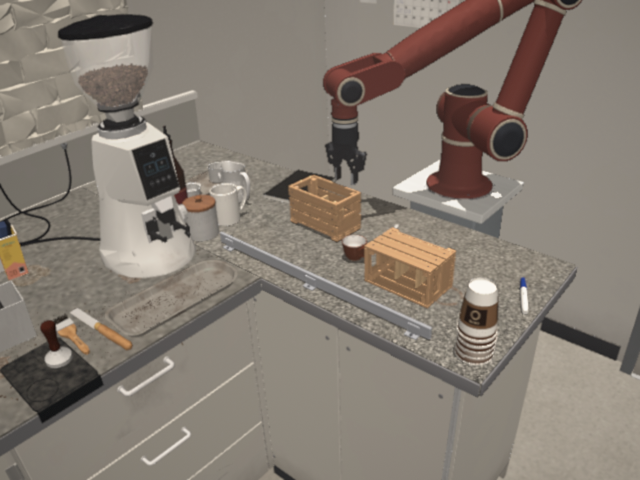

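View pics/w5.png

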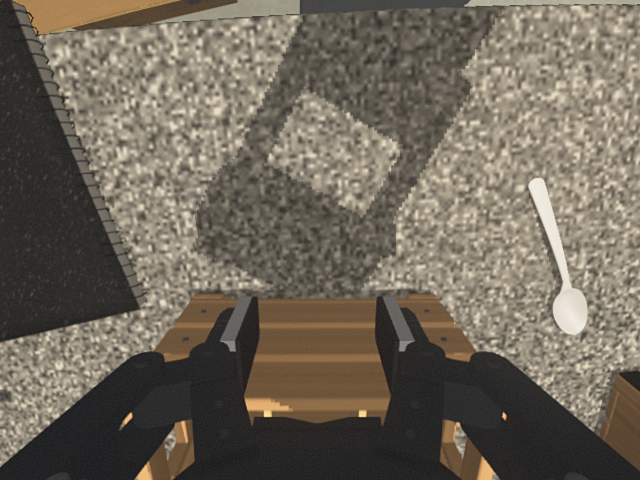

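```bash
python3 -m inch '0 0.01 0 0 0 0 0.4;0 0.01 0 0 0 0 0.4;0 0.005 0 0 0 0 0.4;0 0.003 0 0 0 0 0.4;0 0 0 0 0 0 0.4'; python3 -m inch '0 0.005 -0.004 0 0 0 0.4;0 0.005 -0.004 0 0 0 0.4;0 0.005 -0.004 0 0 0 0.4;0 0.005 -0.003 0 0 0 0.4'
```

```text
time: 6.08
tool_pos: [0.4185, -0.1591, 0.1064]
tool_rot: [0.0, 0.724, 0.69, -0.001]
contact_force: [-5.3, -0.6, 3.3]
gripper_width: 0.598
time: 6.42
tool_pos: [0.4387, -0.1599, 0.1208]
tool_rot: [0.0, 0.724, 0.69, 0.0]
contact_force: [-2.5, -0.1, 0.6]
gripper_width: 0.599
```

```bash
python3 -m inch '0 0.005 -0.003 0 0 0 0.4;0 0.005 -0.003 0 0 0 0.4;0 0.005 -0.003 0 0 0 0.4;0 0.006 -0.003 0 0 0 0.4;0 0.006 -0.002 0 0 0 0.4;0 0.006 -0.002 0 0 0 0.4;0 0.006 -0.002 0 0 0 0.4'; python3 -m inch '0 0.006 -0.001 0 0 0 0.4;0 0.006 -0.001 0 0 0 0.4;0 0.006 -0.001 0 0 0 0.4;0 0.006 -0.001 0 0 0 0.4;0 0.006 0 0 0 0 0.4;0 0.006 0 0 0 0 0.4;0 0.006 0 0 0 0 0.4'
python3 - <<'E'
from plant import *
import cv2
print(state()['tool_pos'],state()['contact_force'])
cv2.imwrite("pics/s6.png",grab_frame("scene"))
E
```

```text
time: 7.0
tool_pos: [0.4778, -0.1619, 0.1385]
tool_rot: [0.0, 0.724, 0.69, 0.0]
contact_force: [-0.7, 0.2, -0.4]
gripper_width: 0.599
time: 7.58
tool_pos: [0.5196, -0.164, 0.1421]
tool_rot: [-0.0, 0.724, 0.69, -0.0]
contact_force: [-0.1, 0.0, 0.1]
gripper_width: 0.595
[ 0.51958838 -0.16400706  0.14211641] [-0.07287719  0.01588966  0.09023009]
```

View pics/s6.png

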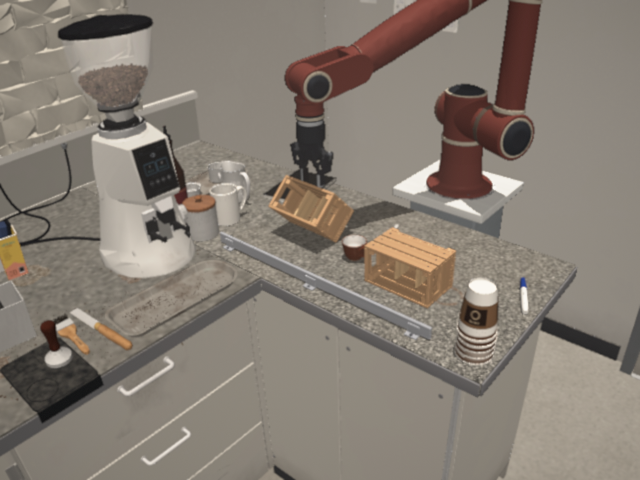

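```bash
python3 -m inch '0 0.006 0 0 0 0 0.4;0 0.006 0 0 0 0 0.4;0 0 0 0 0 0 0.4;0 0 0 0 0 0 0.4;0 0 0 0 0 0 0.4;0 0 0 0 0 0 0.4;0 0 0 0 0 0 0.4'
python3 - <<'E'
from plant import *
import cv2
print(state()['tool_pos'],state()['contact_force'])
cv2.imwrite("pics/s7.png",grab_frame("scene"))
E
```

```text
time: 8.22
tool_pos: [0.5308, -0.1645, 0.1423]
tool_rot: [-0.0, 0.724, 0.69, -0.0]
contact_force: [-0.2, -0.8, 0.1]
gripper_width: 0.597
[ 0.53078385 -0.16451707  0.14226309] [-0.19826699 -0.81347811  0.11337803]
```

View pics/s7.png

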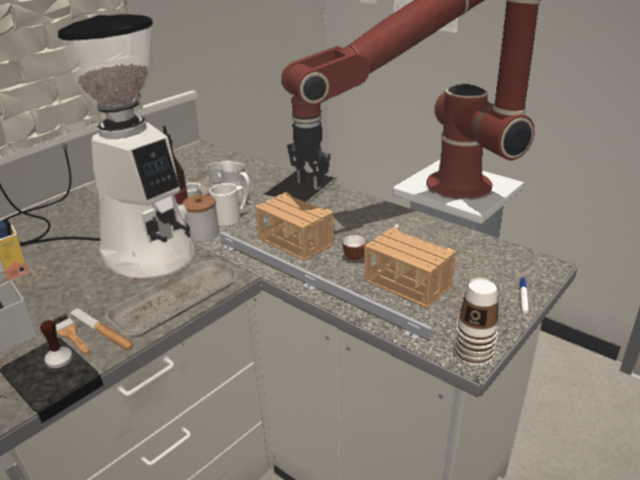

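Both crates are lying down. I'll back off, tilt the tool forward and look at the undersides with the wrist camera.

```bash
python3 -m inch '0 -0.035 0 0 0 0 0.4;0 -0.035 0 0 0 0 0.4;0 -0.035 0 0 0 0 0.4;0 -0.02 0 0 0 -0.044 0.4;0 0 0 -0.11 0 0 0.4;0 0 0 -0.11 0 0 0.4;0 0 0 -0.11 0 0 0.4;0 0 0 -0.11 0 0 0.4;0 0 0 0 0 0 0.4'
python3 - <<'E'
from plant import *
import cv2
print(state()['tool_pos'],state()['joint_pos'])
cv2.imwrite("pics/w8.png",grab_frame("wrist"))
E
```

```text
time: 9.02
tool_pos: [0.4032, -0.1575, 0.139]
tool_rot: [0.154, 0.693, 0.687, 0.154]
contact_force: [-0.4, -0.3, -1.4]
gripper_width: 0.598
[ 0.40315621 -0.15748388  0.13903402] [-0.73524262 -0.70859827  2.40239595  0.31941776  1.13122337 -2.38876576]
```

View pics/w8.png

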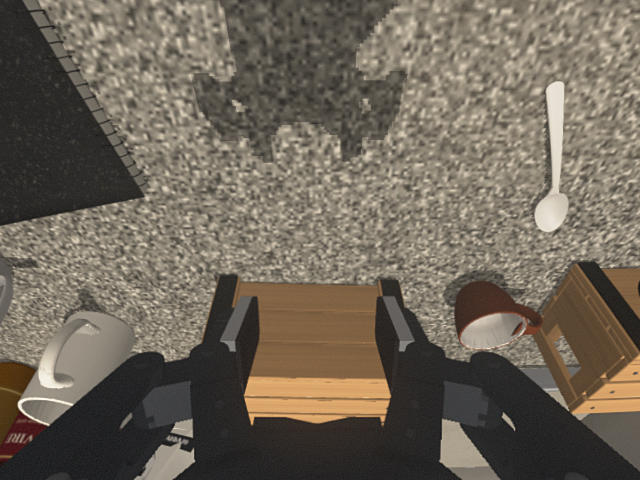

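The right crate's underside is plain, and a dark arc is visible on the left crate at (635,290). I'll move across and check the left one.

```bash
python3 -m inch '0.034 0 0 0 0 0 0.4;0.034 0 0 0 0 0 0.4;0.034 0 0 0 0 0 0.4;0.034 0 0 0 0 0 0.4;0.034 0 0 0 0 0 0.4;0.034 0 0 0 0 0 0.4;0.034 0 0 0 0 0 0.4;0.034 0 0 0 0 0 0.4;0.034 0 0 0 0 0 0.4;0.034 0 0 0 0 0 0.4'; python3 -m inch '0 0 0 0 0 0 0.4;0 0 0 0 0 0 0.4'
python3 - <<'E'
from plant import *
import cv2
print(state()['tool_pos'],state()['joint_pos'])
cv2.imwrite("pics/w9.png",grab_frame("wrist"))
f=grab_frame("top")
cv2.imwrite("pics/t9.png",cv2.resize(f[160:320,190:440],None,fx=3.2,fy=3.2,interpolation=cv2.INTER_CUBIC))
E
```

```text
time: 9.9
tool_pos: [0.4085, 0.1846, 0.1441]
tool_rot: [0.155, 0.691, 0.689, 0.154]
contact_force: [0.4, -0.8, 1.5]
gripper_width: 0.602
time: 10.07
tool_pos: [0.4079, 0.1844, 0.1431]
tool_rot: [0.154, 0.69, 0.691, 0.153]
contact_force: [0.8, -0.5, 0.1]
gripper_width: 0.599
[0.40794198 0.18440435 0.1431112 ] [ 0.35034174 -0.63885184  2.35695356 -0.17355841  1.01536113 -1.16077293]
```

View pics/w9.png

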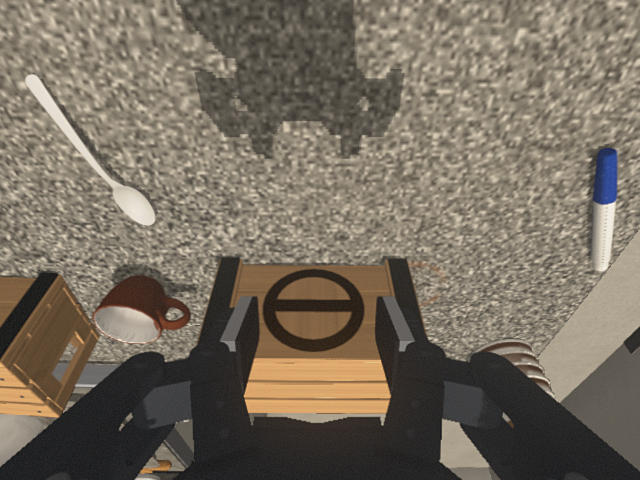

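View pics/t9.png

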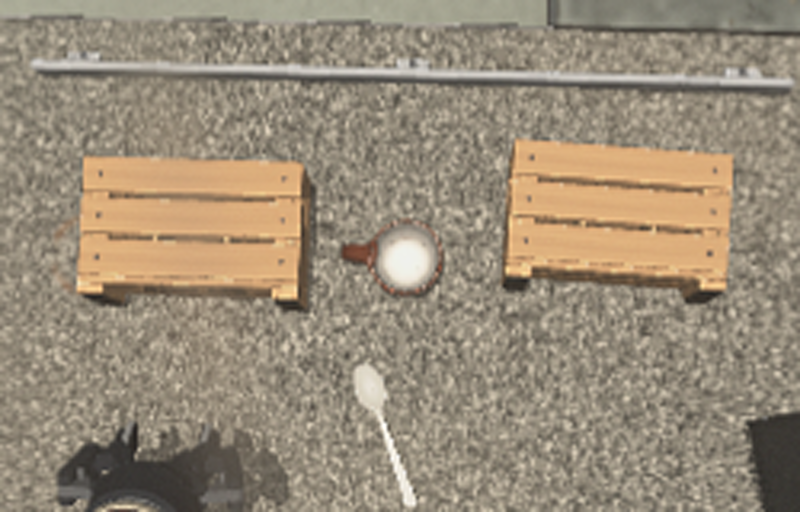

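The left crate's underside shows the ring with its bar, at (313,310), so it is crate_a. Measuring its lying pose:

Run:
```python
from plant import *
from h import *
ci=camera_info("top")
def up(U,V): return (U+.5)/3.2-.5+190,(V+.5)/3.2-.5+160
for n,p in dict(FL=(83,156),FR=(305,163),NR=(300,299),NL=(77,292),RFL=(514,140),RFR=(733,154)).items(): print(n,pix2w(ci,*up(*p),.1).round(4))
for n,p in dict(rl=(34,72),rr=(791,90)).items(): print(n,pix2w(ci,*up(*p),0.0).round(4))
for n,p in dict(rl=(34,68),rr=(791,86)).items(): print(n,pix2w(ci,*up(*p),0.034).round(4))
```

```text
FL [0.6295 0.2713 0.1   ]
FR [0.6274 0.0893 0.1   ]
NR [0.5161 0.0901 0.1   ]
NL [0.5178 0.2714 0.1   ]
RFL [ 0.6501 -0.0809  0.1   ]
RFR [ 0.6425 -0.2601  0.1   ]
rl [0.7198 0.3392 0.    ]
rr [ 0.7178 -0.3288  0.    ]
rl [0.7161 0.3311 0.034 ]
rr [ 0.7142 -0.3217  0.034 ]
```

```bash
python3 -m inch '-0.0005 0 0.03 0 0 0 0.4;-0.0005 0 0.03 0 0 0 0.4;-0.0005 0 0.03 0 0 0 0.4;-0.0005 0 0.022 0 0 0 0.4;-0.001 0 0.008 0 0 0 0.4;0 0 0 0 0 0 0.4;0 0 0 0 0 0 0.4'
python3 - <<'E'
from plant import *
import cv2
print(state()['tool_pos'],state()['contact_force'])
cv2.imwrite("pics/w10.png",grab_frame("wrist"))
E
```

```text
time: 10.75
tool_pos: [0.4594, 0.1773, 0.0343]
tool_rot: [0.155, 0.692, 0.688, 0.154]
contact_force: [1.1, 0.6, 0.3]
gripper_width: 0.6
[0.45944498 0.1772676  0.03434371] [1.06438264 0.58961131 0.33450971]
```

View pics/w10.png

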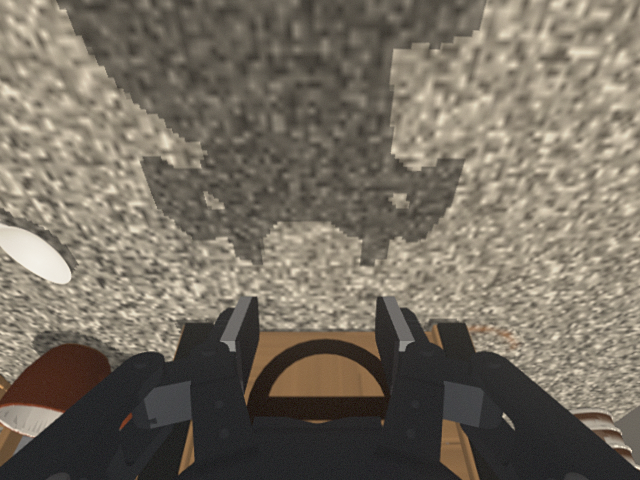

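```bash
python3 -m inch '0 0.0081 0.0038 0 0 0 0.4;0 0.0081 0.0038 0 0 0 0.4;0 0.0081 0.0038 0 0 0 0.4;0 0.0081 0.0038 0 0 0 0.4;0 0.0081 0.0038 0 0 0 0.4;0 0.0036 0.0017 0 0 0 0.4;0 0.0036 0.0017 0 0 0 0.4;0 0.0036 0.0017 0 0 0 0.4;0 0.0036 0.0017 0 0 0 0.4'; python3 -m inch '0 0.0036 0.0017 0 0 0 0.4;0 0.0036 0.0017 0 0 0 0.4;0 0.0036 0.0017 0 0 0 0.4;0 0.0036 0.0017 0 0 0 0.4;0 0.0036 0.0017 0 0 0 0.4'
python3 - <<'E'
from plant import *
import cv2
cv2.imwrite("pics/s11.png",grab_frame("scene"))
E
```

```text
time: 11.55
tool_pos: [0.5195, 0.178, 0.0334]
tool_rot: [0.154, 0.692, 0.689, 0.154]
contact_force: [-6.4, -0.7, 0.9]
gripper_width: 0.598
time: 11.97
tool_pos: [0.5387, 0.1779, 0.0332]
tool_rot: [0.154, 0.692, 0.689, 0.153]
contact_force: [-5.0, 0.5, 4.2]
gripper_width: 0.596
```

View pics/s11.png

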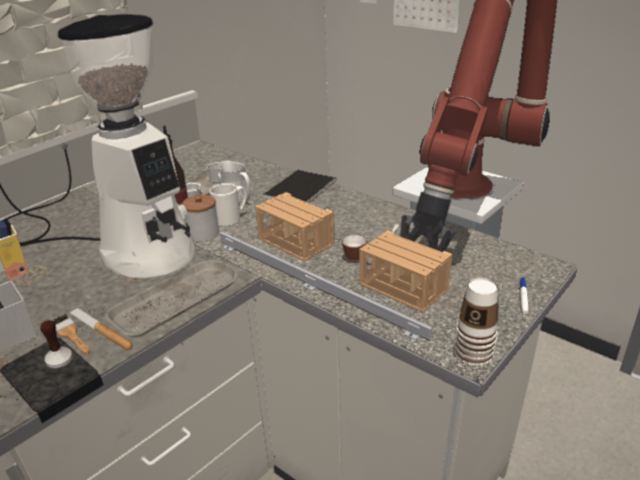

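```bash
python3 -m inch '0 0.0036 0.0017 0 0 0 0.4;0 0.0036 0.0017 0 0 0 0.4;0 0.0036 0.0017 0 0 0 0.4;0 0.0036 0.0017 0 0 0 0.4;0 0.0036 0.0017 0 0 0 0.4;0 0.0036 0.0017 0 0 0 0.4;0 0.0036 0.0017 0 0 0 0.4;0 0.0036 0.0017 0 0 0 0.4;0 0.0036 0.0017 0 0 0 0.4'
python3 - <<'E'
from plant import *
import cv2
f=grab_frame("top")
cv2.imwrite("pics/t12.png",cv2.resize(f[160:300,190:340],None,fx=4,fy=4,interpolation=cv2.INTER_CUBIC))
E
```

```text
time: 12.77
tool_pos: [0.5754, 0.1776, 0.0333]
tool_rot: [0.155, 0.692, 0.688, 0.154]
contact_force: [-2.3, 0.6, -1.1]
gripper_width: 0.596
```

View pics/t12.png

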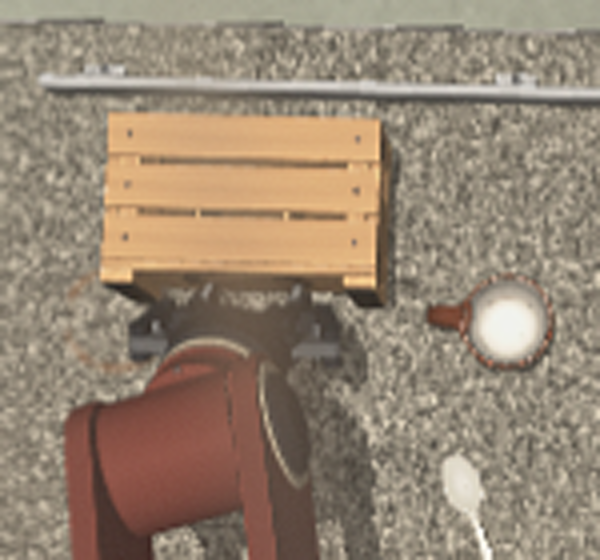

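```bash
python3 - <<'E'
from plant import *
from h import *
ci=camera_info("top")
def up(U,V): return (U+.5)/4-.5+190,(V+.5)/4-.5+160
for n,p in dict(FL=(109,112),FR=(382,120)).items(): print(n,pix2w(ci,*up(*p),.1).round(4))
E
python3 -m inch '0 0.0018 0.0008 0 0 0 0.4;0 0.0018 0.0008 0 0 0 0.4;0 0.0018 0.0008 0 0 0 0.4;0 0.0018 0.0008 0 0 0 0.4;0 0.0018 0.0008 0 0 0 0.4;0 0 0 0 0 0 0.4'
```

```text
FL [0.6848 0.2704 0.1   ]
FR [0.683  0.0906 0.1   ]
time: 13.32
tool_pos: [0.5856, 0.1777, 0.0341]
tool_rot: [0.155, 0.692, 0.688, 0.154]
contact_force: [-1.0, -0.3, -1.6]
gripper_width: 0.601
```

```bash
python3 -m inch '0 0.0018 0.0008 0 0 0 0.4;0 0.0018 0.0008 0 0 0 0.4;0 0.0018 0.0008 0 0 0 0.4;0 0.0018 0.0008 0 0 0 0.4;0 0.0018 0.0008 0 0 0 0.4;0 0.0018 0.0008 0 0 0 0.4';python3 -m inch '0 0.0009 0.0004 0 0 0 0.4;0 0.0009 0.0004 0 0 0 0.4;0 0.0009 0.0004 0 0 0 0.4'; python3 -m inch '0 0.0009 0.0004 0 0 0 0.4;0 0.0009 0.0004 0 0 0 0.4'
```

```text
time: 13.82
tool_pos: [0.5971, 0.1776, 0.0341]
tool_rot: [0.155, 0.692, 0.688, 0.154]
contact_force: [-3.0, 0.1, -0.1]
gripper_width: 0.598
time: 14.07
tool_pos: [0.5999, 0.1776, 0.0341]
tool_rot: [0.155, 0.692, 0.688, 0.154]
contact_force: [-2.4, 0.3, -1.0]
gripper_width: 0.601
time: 14.23
tool_pos: [0.6018, 0.1776, 0.0342]
tool_rot: [0.155, 0.692, 0.688, 0.154]
contact_force: [-2.1, 0.2, -1.5]
gripper_width: 0.599
```

Run:
```python
from plant import *
from h import *
f=grab_frame("top")
cv2.imwrite("pics/t13.png",cv2.resize(f[170:220,195:320],None,fx=6,fy=6,interpolation=cv2.INTER_CUBIC))
g=grab_frame("scene")
cv2.imwrite("pics/s13.png",cv2.resize(g[220:345,310:480],None,fx=4,fy=4,interpolation=cv2.INTER_CUBIC))
```

```text
(no output)
```

View pics/t13.png

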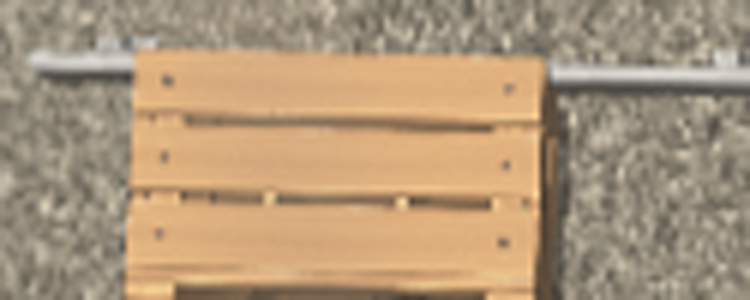

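View pics/s13.png

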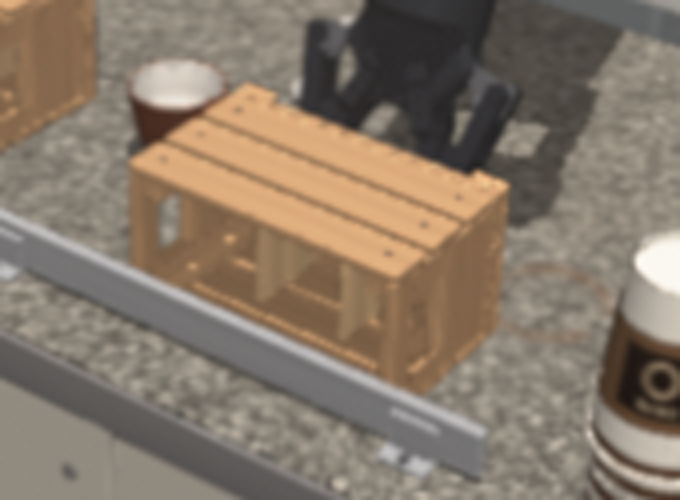

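Still a few mm short. I'll creep forward, watching the force.

```bash
python3 -m inch '0 0.0009 0.0004 0 0 0 0.4;0 0.0009 0.0004 0 0 0 0.4;0 0.0009 0.0004 0 0 0 0.4';python3 -m inch '0 0.0009 0.0004 0 0 0 0.4;0 0.0009 0.0004 0 0 0 0.4';python3 -m inch '0 0.0009 0.0004 0 0 0 0.4'
```

```text
time: 14.58
tool_pos: [0.6048, 0.1776, 0.0343]
tool_rot: [0.155, 0.692, 0.688, 0.154]
contact_force: [-3.0, -0.5, -1.4]
gripper_width: 0.599
time: 14.75
tool_pos: [0.6063, 0.1774, 0.0341]
tool_rot: [0.154, 0.692, 0.689, 0.153]
contact_force: [-11.0, -0.0, 6.5]
gripper_width: 0.599
time: 14.83
tool_pos: [0.6064, 0.1775, 0.034]
tool_rot: [0.154, 0.692, 0.689, 0.152]
contact_force: [-18.5, -0.3, 11.6]
gripper_width: 0.602
```

Rim contact: the force rose and the tool stopped. I'll hold briefly, then back off.

```bash
python3 -m inch '0 -0.0005 -0.0002 0 0 0 0.4;0 0 0 0 0 0 0.4;0 0 0 0 0 0 0.4;0 -0.0018 -0.0008 0 0 0 0.4;0 -0.0045 -0.0021 0 0 0 0.4;0 -0.009 -0.004 0 0 0 0.4;0 -0.018 -0.008 0 0 0 0.4;0 -0.027 -0.013 0 0 0 0.4;0 -0.027 -0.013 0 0 0 0.4;0 -0.027 -0.013 0 0 0 0.4'; python3 -m inch '0 0 -0.04 0 0 0 0.4;0 0 -0.04 0 0 0 0.4;0 0 0 0 0 0 0.4'
python3 - <<'E'
from plant import *
from h import *
print(state()['tool_pos'],state()['contact_force'])
f=grab_frame("top")
cv2.imwrite("pics/t14f.png",f)
cv2.imwrite("pics/t14.png",cv2.resize(f[160:320,190:440],None,fx=3.2,fy=3.2,interpolation=cv2.INTER_CUBIC))
g=grab_frame("scene")
cv2.imwrite("pics/s14.png",cv2.resize(g[180:380,200:500],None,fx=2.6,fy=2.6,interpolation=cv2.INTER_CUBIC))
E
```

```text
time: 15.67
tool_pos: [0.4798, 0.1781, 0.0347]
tool_rot: [0.155, 0.692, 0.688, 0.154]
contact_force: [0.0, 1.1, 0.3]
gripper_width: 0.598
time: 15.92
tool_pos: [0.4496, 0.1803, 0.1173]
tool_rot: [0.159, 0.69, 0.687, 0.162]
contact_force: [2.2, 0.8, 1.8]
gripper_width: 0.606
[0.4496386  0.18026926 0.11728959] [2.18707596 0.76472457 1.82061443]
```

View pics/t14.png

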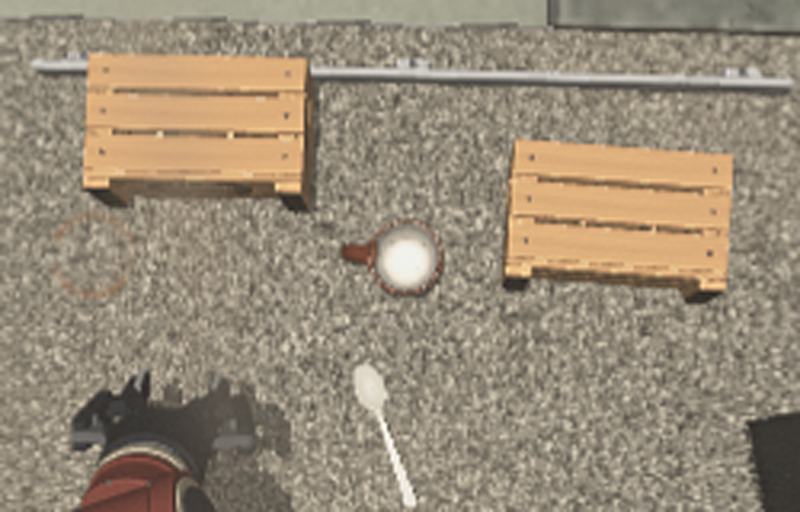

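View pics/s14.png

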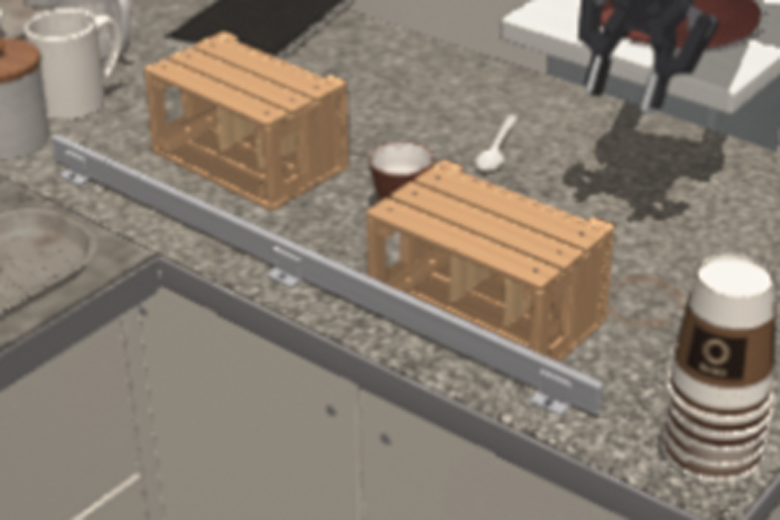

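Run:
```python
from plant import *
from h import *
ci=camera_info("top")
def up(U,V): return (U+.5)/3.2-.5+190,(V+.5)/3.2-.5+160
for n,p in dict(FL=(90,53),FR=(309,58)).items(): print(n,pix2w(ci,*up(*p),.1).round(4))
f=cv2.imread("pics/t14f.png")
cv2.imwrite("pics/t14c.png",cv2.resize(f[165:215,195:320],None,fx=6,fy=6,interpolation=cv2.INTER_CUBIC))
ci=camera_info("scene")
print([w2pix(ci,p).round(1) for p in [(.7155,.27,0),(.7155,.09,0),(.7155,.27,.034),(.7155,.09,.034),(.7155,.27,.1),(.7155,.09,.1)]])
g=grab_frame("scene"); cv2.imwrite("pics/s15.png",cv2.resize(g[235:335,325:455],None,fx=6,fy=6,interpolation=cv2.INTER_CUBIC))
```

```text
FL [0.7154 0.2693 0.1   ]
FR [0.7147 0.0886 0.1   ]
[array([406. , 327.4]), array([341.1, 297.3]), array([406.8, 314.8]), array([340.9, 285.2]), array([408.2, 289.3]), array([340.5, 260.8])]
```

View pics/s15.png

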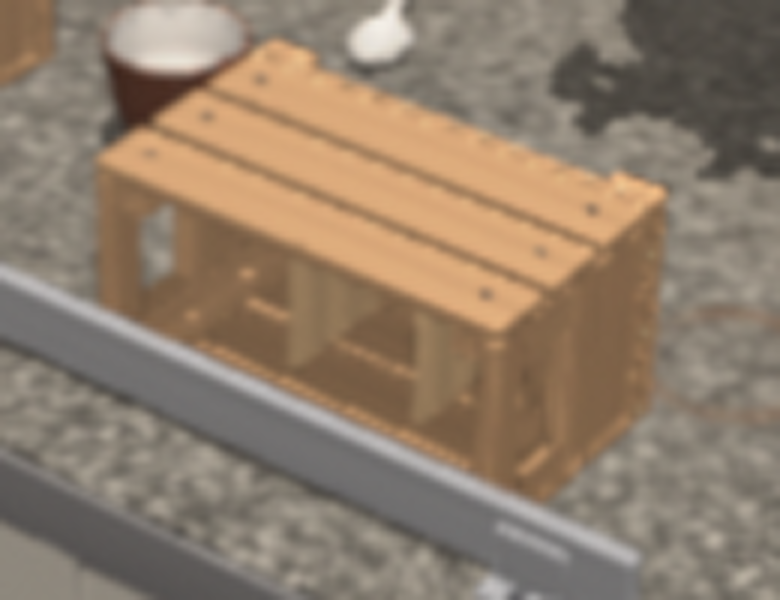

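View pics/t14c.png

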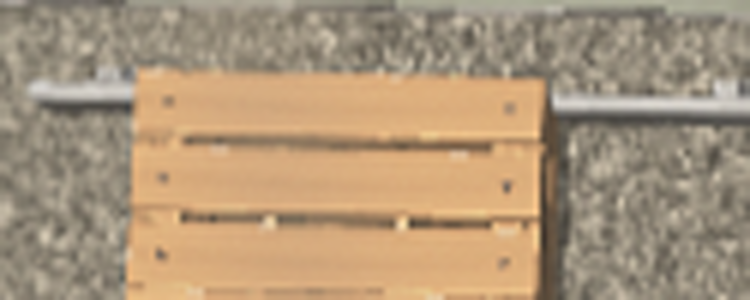

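```bash
python3 -m inch '0 0 0 0 0 0 0.4;0 0 0 0 0 0 0.4;0 0 0 0 0 0 0.4'; python3 -c "
from plant import *
job_done()"
```

```text
time: 16.32
tool_pos: [0.446, 0.178, 0.1048]
tool_rot: [0.154, 0.692, 0.689, 0.152]
contact_force: [0.3, -0.0, 0.7]
gripper_width: 0.604
the job is handed in; nothing more can be done
```

I tipped both crates away over their far edges with pushes alone. The wrist camera showed the ring with its bar on the left crate, so I slid that one to the rail. I handed the job in at 16.3 s of the 61 s allowed; it reports no verdict.

- **Marked crate:** it lies with its rim at x ≈ 0.715 m, and the rail's front face measures about 0.7155 m. It is square to the rail within about 0.1–0.2°. The force at the tool was 18.5 N along x (about 22 N in all) at the last reading before I eased off, and the tool had stopped moving, which confirms contact.
- **Other crate:** it lies where it fell, with its rim about 65–75 mm short of the rail and its origin roughly 80 mm from its start.
- **Bystanders:** the cup and spoon look unmoved in the final pictures. The arm never went near the paper cups, marker pen, mug or jug, but I did not measure their positions again at the end.
- **Robot:** it was standing clear of everything at hand-in, and no check failed or disagreed. The camera measurements are good to about 2 mm.

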